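# Rebuild the two-tier tube carrier on the shaker and lock it

## Robot

A 7-joint arm with a two-finger parallel gripper is mounted at the origin on a cart in front of the work surface, level with it; the furniture and walls round the work are solid. World frame = base frame: x ahead of the robot, y to its left, z up, the work surface at z = 0. Lengths are in m, angles in rad, forces in N, time in s.
With the tool pointing down it reaches from about 0.425 to 0.8 m from the base axis. Payload 8.3 kg.
Tool frame: the origin (TCP) lies at the very end of the fingers, on their centre line; the grasp point (between the pads) lies 19 mm behind it; z points along the fingers, y is the line along which they close (so a half turn about z gives the same grasp; the last joint's range is limited). The gripper opens to 85 mm and grips with 20 to 120 N. Pads are 22 mm wide; open, the fingers measure 114 mm over their backs; the gripper's body (76 mm by 85 mm) begins 54 mm behind the grasp point. The pads swing forward as they close: fully open they stand 13 mm farther back than shut.
Start: joints at [1.268, 0.383, 0.016, 1.37, -0.006, 1.388, -0.046], TCP at [0.148, -0.607, 0.231] pointing down, gripper open.
Joint ranges: [-2.95, 2.95], [-0.25, 2.06], [-1.52, 1.56], [0.18, 2.33], [-1.44, 4.58], [0.02, 2.06], [-3.01, 3.01]. Speed limits (rad/s): [2.39, 2.39, 3.01, 3.01, 3.14, 3.14, 3.14].

## Interface

Orientations are given as a 3x3 rotation matrix whose columns are the frame's x, y, z axes.
In Python, from station import arm gives the robot as it stands. Calls block until the motion is done:
- arm.movep(position, orientation): joint-space move of the TCP to a pose.
- arm.line_to(position, attitude=None, max_speed=0.15, force_limit=None): straight line of the TCP; attitude=None keeps the orientation; max_speed is the mean speed in m/s. With force_limit (N) it stops when the force on the tool has changed by that much, and returns True; else False.
- arm.move_j(angles): joint-space move.
- arm.gripper_to(opening, newtons=None): finger opening in m; newtons is the grip in N (None keeps the last); returns when the fingers have stopped.
- arm.pause(seconds).
- arm.inverse_kinematics(position, orientation): joint angles nearest the present ones, or None.
- arm.grab_frame(name): name is "scene" or "top" or "wrist"; returns the picture (384x512x3 uint8, blue, green, red); there is no depth.
- arm.camera_model(name): a dict with "camera_matrix" (3x3 intrinsics, pixels), "extrinsics" (4x4, takes a point from world to camera coordinates); the wrist camera has in their place "T_tool_cam" (4x4, takes a point from camera to tool coordinates, whose origin is the TCP and whose axes are the flange's). Camera axes: x right, y down, z forward; pixel columns grow to the right and rows downward; lengths in m; the calibration is good to about 2 mm. A picture is of the moment at which its call begins: read the wrist's pose just before it. camera_model takes no time and is no camera call.
A pose or a line that the arm cannot do raises arm.PlanningError and nothing moves.
- arm.close_job(): hands the job in; it is judged then, once.
Trained networks look in the newest picture that a camera, given by its name, has taken for a name from the list of things; names that differ only in an ending like _2 or _b are one class to them, and where a whole thing is asked for, a point or a joint stands for the part that bears it (a point fixed in the world has none). Each returns a list of dicts, best first, with "confidence" (0 to 1); they miss things now and then, are a little off and sometimes report something else, mostly with a low value. They report only what shows in the picture. A call takes as long as a camera call.
- arm.find_in(camera, thing): "location" ([x, y, z] in m, in world coordinates, good to about 4 mm: the middle of the surface that is visible of it).
- arm.masks_of(camera, thing): "pixels" (384x512 bool, what is visible of it).
- arm.landmark_of(camera, thing): "location" ([x, y, z] in m, in world coordinates, good to about 4 mm: a listed point, or the origin of a listed thing).
Readings, each from a call of its own:
- arm.read_clock(): time.
- arm.read_q(): joint angles.
- arm.read_qvel(): joint speeds.
- arm.read_effort(): joint torques, N m.
- arm.read_ee_pos(): TCP position.
- arm.read_eef_rot(): TCP orientation.
- arm.read_wrist_force(): force on the tool from outside, world axes, zero at the start.
- arm.read_ft_torque(): the same for the moment, N m.
- arm.read_opening(): finger opening in m.
- arm.read_finger_force(): force on a finger pad.
Only numpy, scipy, OpenCV 4.12 (cv2) and the standard library are available. Lean on these libraries where they do the work, as an engineer would, in place of code of your own. Each camera call takes 0.05 s, during which the arm holds its last target. There are 200 camera calls.

## Task

The washed plates of the orbital tube shaker's carrier lie on the bench: feeling for where its platform stopped, lower the plate with the large corner holes over all four standoffs until it sits flat on the lower seats, then the plate with the small corner holes and the tube holes onto the upper seats above it. Then lift the sprung lock bar clear, turn it a quarter turn across its slot and let it drop home into the notches of the top plate. Never force anything or let a plate drop onto the standoffs, and leave the other things on the bench where they are.

Things in the scene. Friction and masses are not known exactly. Their poses are not given: they have to be found in the camera images.
- shaker: Orbital tube shaker fixed to the bench: white housing 112 (x) x 222 (y) mm, display facing -x. Origin: centre of its underside; y along its long side, z up. On it, at height 50 mm, the metal platform with the standoffs and the lock. The platform never turns, but it stopped anywhere on its orbit: up to 4 mm off-centre in x and in y, where its drive holds it. That offset is not reported.
- rest_centre (a point): Centre of the housing at platform height, 50 mm over the bench; axes as the shaker's. The platform's own middle lies up to 4 mm from it in x and in y. From the platform's middle, four stepped standoffs stand at x = +-17, y = +-86 mm: 24 mm feet up to 68 mm over the bench (lower seats), 16 mm parts up to 98 mm (upper seats, square-edged), 7 mm pins up to 109 mm (last 3.5 mm tapered).
- lower_plate: Dark metal plate 62 (x) x 200 (y) x 8 mm, 0.11 to 0.22 kg, flat on the bench, right way up. Origin: centre of its underside. Large 17.6 mm corner holes at x = +-17, y = +-86 mm: 0.8 mm play all round on a standoff's 16 mm part, 5.3 mm on its 7 mm pin. Window 26 (x) x 42 mm at y = -52 mm for the lock bar; four grey tube rests, no tube holes. Home: origin 68 mm over the bench, y along the shaker's y.
- upper_plate: Plate of the same size and axes, 0.10 to 0.21 kg, flat on the bench, right way up. Small 8.6 mm corner holes at x = +-17, y = +-86 mm (0.8 mm play on the 7 mm pins), slot 16 x 38 mm at y = -52 mm, four 21 mm tube holes. Four lugs, 9 x 9 x 4.5 mm, on its top at x = +-14, y = -52 +-11.8 mm leave a 14.6 mm wide notch along x each side of the slot. Home: origin 98 mm over the bench.
- lock_stem (a joint): Lift in m of the spring lock, a stem at x = 0, y = -52 mm from the platform's middle with a steel bar on top. 0 = pulled down by its spring (4.5 N; 8 N at the stop, 0.014). The bar's underside is 102 mm + lift over the bench: at 0 it lies in the slot, 4 mm below the top of the upper plate when that is home; above 8.5 mm it clears the lugs; dropped home in the notches it reads 4 mm.
- lock_bar (a joint): Turn in rad of the lock bar about its stem, positive anticlockwise from above, free from -1.75 to 1.75 with slight friction. The bar is 10 mm thick, 30 mm long, 24 mm high (top 126 mm over the bench at lift 0). 0 = along the shaker's y, in line with the slots (plates pass over it; starts within 0.1 of this); +1.57 or -1.57 = across, over the notches (locked).
- rack: Bystander: blue rack of capped tubes, 60x210x117 mm. Origin: centre of its underside.
- wash: Bystander: wash bottle with blue cap, 66x96x180 mm. Origin: centre of its underside.
- beaker: Bystander: glass beaker, 71x76x92 mm. Origin: centre of its underside.
- bench_timer: Bystander: white bench timer, 62x62x22 mm. Origin: centre of its underside.
- slides: Bystander: blue slide box, 56x83x36 mm. Origin: centre of its underside.
- marker_pen: Bystander: red marker pen lying down, 147x17x19 mm. Origin: centre of its underside.

How it is judged:
By the outcome, as a careful person would: the job done as asked, in the order asked, and still so for the second after the job is handed in, with the robot touching nothing.
It also fails if it takes over 72 s, if anything falls off the work surface, if the arm or the gripper's body presses on something with over 40 N, if the wrist force passes 120 N, or if a joint passes its speed limit or range.

## Working session

There is one attempt and no reset: what is moved stays moved. The work goes in short steps, each a Python script; the robot and the scene stay as the last script left them, time stands still between calls to the robot, and variables do not carry over. Pictures are saved under pics/ and viewed, at most 10 in all, crops included, and the job is handed in when it is done.

```bash
ls; mkdir -p pics
python3 - <<'E'
from station import arm
import cv2,numpy as np
np.set_printoptions(precision=4,suppress=True)
a=arm.grab_frame("scene");b=arm.grab_frame("top")
cv2.imwrite("pics/scene.png",a);cv2.imwrite("pics/top.png",b)
for c in("top","scene"):
  for t in("shaker","rest_centre","lower_plate","upper_plate","lock_stem","rack","wash","beaker","bench_timer","slides","marker_pen"):
    r=arm.landmark_of(c,t)
    print(c,t,[(np.round(x["location"],4).tolist(),round(x["confidence"],2)) for x in r[:2]])
  print(arm.camera_model(c))
print(arm.camera_model("wrist"));print(arm.read_clock(),arm.read_ee_pos(),arm.read_eef_rot())
E
```

```text
pics
top shaker [([0.5145, -0.2062, -0.0012], 0.61)]
top rest_centre [([0.5132, -0.2079, 0.0525], 0.56)]
top lower_plate []
top upper_plate [([0.4614, 0.118, -0.0005], 0.67)]Traceback (most recent call last):
  File "<stdin>", line 8, in <module>
ValueError: it knows: beaker, bench_timer, lower_plate, marker_pen, rack, rest_centre, shaker, slides, upper_plate, wash
```

Run:
```python
from station import arm
import cv2,numpy as np
np.set_printoptions(precision=4,suppress=True)
for c in("top","scene"):
  arm.grab_frame(c)
  for t in("shaker","rest_centre","lower_plate","upper_plate","rack","wash","beaker","bench_timer","slides","marker_pen"):
    r=arm.landmark_of(c,t)
    print(c,t,[(np.round(x["location"],4).tolist(),round(x["confidence"],2)) for x in r[:2]])
  print(arm.camera_model(c))
print(arm.camera_model("wrist"));print(arm.read_clock(),arm.read_ee_pos(),arm.read_eef_rot())
```

```text
top shaker [([0.5135, -0.2022, -0.0028], 0.68), ([0.3773, -0.0263, 0.0002], 0.39)]
top rest_centre [([0.512, -0.2064, 0.0542], 0.85)]
top lower_plate [([0.5017, 0.3099, 0.0029], 0.95)]
top upper_plate [([0.4621, 0.1179, -0.0013], 0.84), ([0.6018, -0.4218, 0.0014], 0.54)]
top rack [([0.718, -0.3011, -0.002], 0.74), ([0.4643, 0.1192, -0.0023], 0.18)]
top wash [([0.7041, 0.17, -0.0026], 0.8)]
top beaker [([0.6045, -0.4223, 0.0024], 0.87), ([0.5152, -0.2054, -0.0014], 0.41)]
top bench_timer [([0.3729, -0.0279, 0.0023], 0.6)]
top slides [([0.3893, -0.4072, -0.0006], 0.9), ([0.5033, 0.3143, 0.0001], 0.58)]
top marker_pen [([0.384, 0.4505, -0.0015], 0.64)]
{'camera_matrix': array([[440.6564,   0.    , 246.4414],
       [  0.    , 440.6564, 195.5519],
       [  0.    ,   0.    ,   1.    ]]), 'extrinsics': array([[-0.0261, -0.9997, -0.0021,  0.0216],
       [-0.9971,  0.0262, -0.0712,  0.5669],
       [ 0.0712,  0.0002, -0.9975,  1.4083],
       [ 0.    ,  0.    ,  0.    ,  1.    ]])}
scene shaker [([0.5148, -0.2034, 0.0011], 0.79)]
scene rest_centre [([0.5117, -0.2037, 0.0545], 0.8), ([0.465
[... 612 characters left out ...]
9.1246, 198.5478],
       [  0.    ,   0.    ,   1.    ]]), 'extrinsics': array([[-0.7941, -0.6077, -0.0109,  0.448 ],
       [-0.2585,  0.3539, -0.8988,  0.2137],
       [ 0.5501, -0.7109, -0.4382,  1.2872],
       [ 0.    ,  0.    ,  0.    ,  1.    ]])}
{'camera_matrix': array([[315.4068,   0.    , 254.8398],
       [  0.    , 315.4068, 189.5303],
       [  0.    ,   0.    ,   1.    ]]), 'T_tool_cam': array([[-0.0001, -0.9533, -0.3019,  0.0775],
       [ 1.    , -0.0001,  0.    ,  0.0015],
       [-0.0001, -0.3019,  0.9533, -0.142 ],
       [ 0.    ,  0.    ,  0.    ,  1.    ]])}
1.4 [ 0.1485 -0.6071  0.2313] [[ 0.9714  0.2375  0.    ]
 [ 0.2375 -0.9714  0.0001]
 [ 0.     -0.     -1.    ]]
```

View pics/top.png

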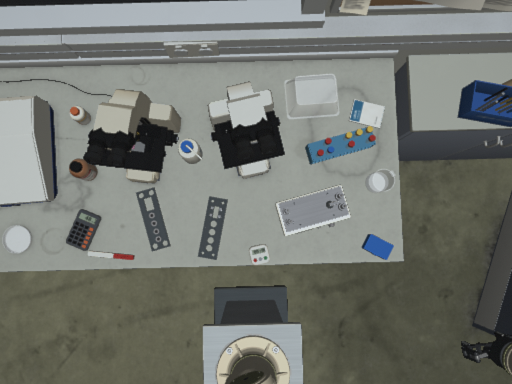

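View pics/scene.png

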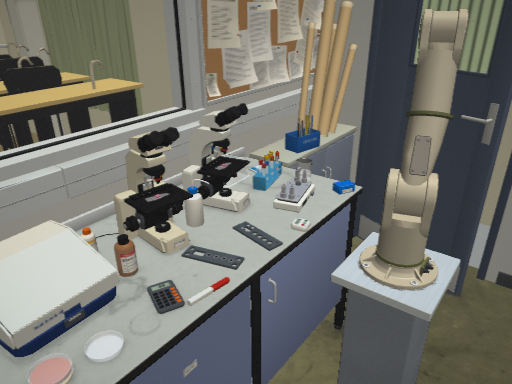

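```bash
cat > h.py <<'E'
from station import arm
import cv2,numpy as np
np.set_printoptions(precision=4,suppress=True)
def R(a):  # tool pointing down, tool x at world angle a
    c,s=np.cos(a),np.sin(a); return np.array([[c,s,0],[s,-c,0],[0,0,-1.]])
def ray(px,K,T,z):   # T cam->world; intersect with plane z
    px=np.atleast_2d(np.asarray(px,float)); d=np.c_[(px-K[[0,1],2])/K[0,0],np.ones(len(px))]@T[:3,:3].T
    return T[:3,3]+d*((z-T[2,3])/d[:,2])[:,None]
def rect(cam,thing,z):
    m=arm.masks_of(cam,thing)[0]["pixels"]; C=arm.camera_model(cam)
    ys,xs=np.nonzero(m); P=ray(np.c_[xs,ys],C["camera_matrix"],np.linalg.inv(C["extrinsics"]),z)[:,:2]
    c,(w,h),_=cv2.minAreaRect(P.astype(np.float32)); q=P-P.mean(0)
    v=np.linalg.svd(q,full_matrices=False)[2][0]
    return np.array(c),P.mean(0),(w,h),np.arctan2(v[1],v[0])
def wristT():
    p,Rm=arm.read_ee_pos(),arm.read_eef_rot(); T=np.eye(4); T[:3,:3]=Rm; T[:3,3]=p
    return T@arm.camera_model("wrist")["T_tool_cam"]
E
python3 - <<'E'
from h import *
arm.grab_frame("top")
for t,z in(("shaker",.05),("lower_plate",.008),("upper_plate",.008)): print(t,*rect("top",t,z))
for n,p,a0 in(("sh",[.513,-.205,.23],1.74),("lo",[.501,.312,.128],0.25),("up",[.462,.118,.128],-.18)):
  for k in(0,np.pi): print(n,k,arm.inverse_kinematics(p,R(a0+k)))
E
```

```text
shaker [ 0.5115 -0.2021] [ 0.5131 -0.2004] (0.11878944933414459, 0.22365941107273102) 1.8162871195702874
lower_plate [0.5001 0.3137] [0.4953 0.313 ] (0.19883589446544647, 0.06343581527471542) -2.8458785696651443
upper_plate [0.467  0.1199] [0.4663 0.1207] (0.06249745562672615, 0.20011821389198303) 2.9261233658739663
sh 0 [ 0.7635  0.2715 -0.5384  1.5558  0.1413  1.3533  0.3799]
sh 3.141592653589793 [ 0.5059  0.2378 -0.2203  1.5675  0.0529  1.3422 -2.6928]
lo 0 [ 0.199   0.6823 -1.1888  1.5756  0.6467  1.3297 -2.3934]
lo 3.141592653589793 [ 0.143   0.6142 -1.071   1.5777  0.5552  1.2852  0.809 ]
up 0 [ 0.5977  0.3031 -1.0511  1.8717  0.2902  1.1324 -2.3099]
up 3.141592653589793 [ 0.6015  0.3051 -1.0562  1.8716  0.2928  1.1331  0.8295]
```

Run:
```python
from h import *
im=cv2.imread("pics/top.png")
a=cv2.resize(im[180:270,125:235],None,fx=4,fy=4,interpolation=cv2.INTER_CUBIC)
arm.movep([.513,-.205,.23],R(1.79))
T=wristT(); f=arm.grab_frame("wrist"); np.save("T_sh.npy",T); cv2.imwrite("pics/w_sh.png",f)
cv2.imwrite("pics/both.png",np.hstack([cv2.resize(a,(int(384*a.shape[1]/a.shape[0])*6//10,384)),f])) 
print(arm.read_clock(),arm.read_ee_pos(),cv2.imread("pics/both.png").shape)
```

```text
3.6083 [ 0.5124 -0.2067  0.2298] (384, 793, 3)
```

View pics/both.png

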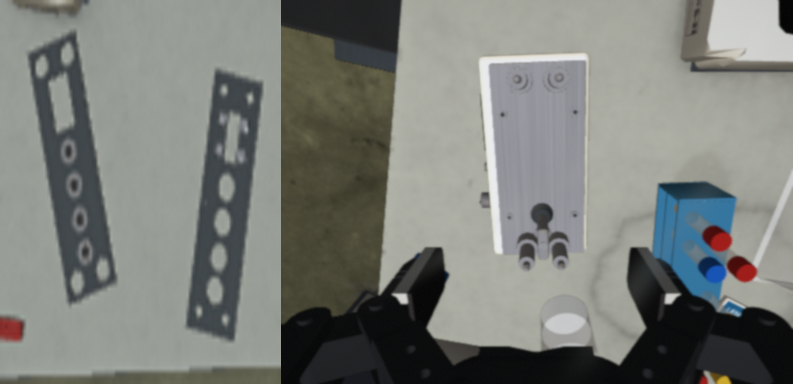

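Run:
```python
from h import *
for n,p,a in(("up",[.467,.1199,.128],2.926),("lo",[.5001,.3137,.128],3.437)):
    arm.movep(p,R(a)); arm.pause(.1)
    T=wristT(); f=arm.grab_frame("wrist"); np.save(f"T_{n}.npy",T); cv2.imwrite(f"pics/w_{n}.png",f)
    g=cv2.cvtColor(f,cv2.COLOR_BGR2GRAY)
    m=arm.masks_of("wrist","upper_plate" if n=="up" else "lower_plate")
    print(n,len(m),m and (m[0]["confidence"],m[0]["pixels"].sum()),arm.read_ee_pos())
    if m: np.save(f"m_{n}.npy",m[0]["pixels"])
print(arm.read_clock())
sh=cv2.imread("pics/w_sh.png")
c=[cv2.resize(sh[y-20:y+20,x-20:x+20],(200,200),interpolation=cv2.INTER_CUBIC) for x,y in((237,77),(277,76),(245,262),(279,261))]
s=np.vstack([np.hstack(c[:2]),np.hstack(c[2:])])
u=[cv2.resize(cv2.imread(f"pics/w_{n}.png")[:, 130:386],(200,300)) for n in("up","lo")]
o=np.zeros((400,800,3),np.uint8); o[:,:400]=s; o[:300,400:600]=u[0]; o[:300,600:]=u[1]
cv2.imwrite("pics/m1.png",o)
```

```text
up 1 (0.83, np.int64(13696)) [0.4677 0.1187 0.1282]
lo 0 [] [0.501  0.3118 0.1281]
6.1083
```

View pics/m1.png

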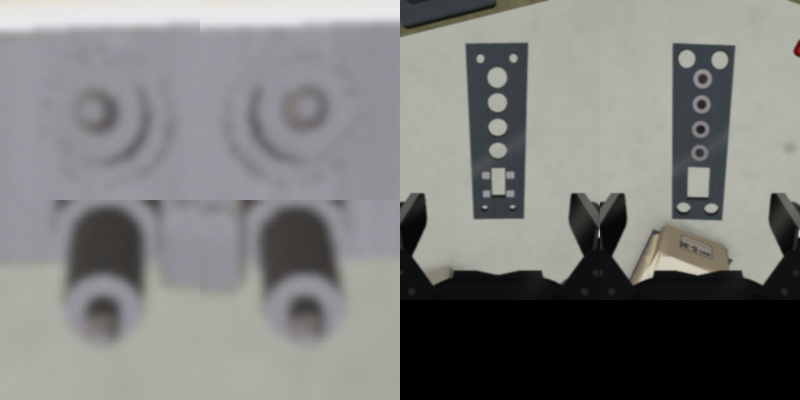

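```bash
cat >> h.py <<'E'
K=arm.camera_model("wrist")["camera_matrix"]
C4=np.array([[17,86],[-17,86],[-17,-86],[17,-86.]])/1000
def place(c,a,pts,z):  # plate/shaker frame, y axis at world angle a
    y=np.array([np.cos(a),np.sin(a)]); x=np.array([y[1],-y[0]])
    return np.c_[c+pts[:,:1]*x+pts[:,1:]*y,np.full(len(pts),z)]
def proj(P,T):
    q=(P-T[:3,3])@T[:3,:3]; return q[:,:2]/q[:,2:]*K[0,0]+K[[0,1],2]
def fitrigid(P,pts):   # returns centre, angle of y axis, residuals
    q=P-P.mean(0); r=pts-pts.mean(0)
    t=np.arctan2((r[:,0]*q[:,1]-r[:,1]*q[:,0]).sum(),(r*q).sum())
    M=np.array([[np.cos(t),-np.sin(t)],[np.sin(t),np.cos(t)]])
    c=P.mean(0)-M@pts.mean(0); return c,(t+np.pi/2)%(2*np.pi),(P-c-pts@M.T)*1e3
def holes(f,T,c,a,z,half):
    g=cv2.cvtColor(f,cv2.COLOR_BGR2GRAY).astype(float); out=[]
    for u,v in proj(place(c,a,C4,z),T):
        x0,y0=int(round(u))-half,int(round(v))-half; w=g[y0:y0+2*half+1,x0:x0+2*half+1]
        lo,hi=np.percentile(w,20),w[half-3:half+4,half-3:half+4].max(); b=(w>(lo+hi)/2).astype(np.uint8)
        n,L,st,ce=cv2.connectedComponentsWithStats(b,connectivity=4)
        i=1+np.argmin([np.hypot(*(p-half))-0.02*s[4] for p,s in zip(ce[1:],st[1:])])
        k=cv2.dilate((L==i).astype(np.uint8),np.ones((3,3)))*np.clip(w-lo,0,hi-lo); yy,xx=np.mgrid[:len(w),:len(w)]
        out.append([x0+(k*xx).sum()/k.sum(),y0+(k*yy).sum()/k.sum()])
    return np.array(out)
E
python3 - <<'E'
from h import *
T=np.load("T_sh.npy")
px=np.array([[277.8,77.4],[236,79],[245.6,269.4],[280.4,268.4]]); print("pins",fitrigid(ray(px,K,T,.109)[:,:2],C4))
px2=np.array([[245.7,263.8],[279.8,262.6]]); S=ray(px2,K,T,.098)[:,:2];print("seats",S,"pins",ray(px,K,T,.109)[:,:2])
for n,c,a,h in(("up",[.467,.1199],2.926,8),("lo",[.5001,.3137],3.437,12)):
    f=cv2.imread(f"pics/w_{n}.png");T=np.load(f"T_{n}.npy");c=np.array(c)
    for _ in range(3):
        p=holes(f,T,c,a,.004,h); c,a,r=fitrigid(ray(p,K,T,.004)[:,:2],C4)
    print(n,c,a,r.tolist(),p.tolist())
E
```

```text
pins (array([ 0.5174, -0.207 ]), np.float64(1.8222209438319528), array([[-0.4301, -0.6076],
       [ 0.6633, -0.3357],
       [ 0.3224,  0.635 ],
       [-0.5555,  0.3082]]))
seats [[ 0.5226 -0.2945]
 [ 0.555  -0.286 ]] pins [[ 0.512  -0.1201]
 [ 0.4802 -0.1283]
 [ 0.5227 -0.2939]
 [ 0.5547 -0.2858]]
up [0.4655 0.1175] 2.933527760690703 [[0.4163469705310979, -0.2800384631280184], [0.5263241602583291, 0.08158339786937772], [-0.47238532297065594, 0.1604409896456549], [-0.47028580781866003, 0.03801407561295801]] [[274.8357605177994, 74.1078074433657], [232.46571719226856, 74.6762970498474], [238.2477223427332, 264.4481561822126], [273.61345253299277, 264.11025968497233]]
lo [0.4986 0.3119] 3.398070552652554 [[0.5571657388205309, -0.13822941482392967], [0.4191079071754339, 0.38895209807556647], [-0.5245786187453305, -0.08918532898484402], [-0.4516950272507453, -0.1615373542668483]] [[282.8758951977856, 76.50489887377162], [240.75417819067206, 74.91546698815687], [236.5839220196046, 264.68977602540934], [271.9730856920425, 265.87315798253906]]
```

```bash
cat >> h.py <<'E'
def goto(p,a=None,v=.15,corr=True,tol=.0004):   # line, then take out the steady error
    p=np.array(p,float); A=None if a is None else R(a)
    arm.line_to(p,A,v); 
    if corr:
        arm.pause(.15); e=p-arm.read_ee_pos()
        if np.linalg.norm(e)>tol: arm.line_to(p+e,A,.05); arm.pause(.1)
    return arm.read_ee_pos()-p
def yaw(): r=arm.read_eef_rot(); return np.arctan2(r[1,0],r[0,0])%(2*np.pi)
def grasp(c,a):
    arm.gripper_to(.074); print("err",goto([*c,.03],a),yaw()-a)
    hit=arm.line_to([*c,-.02],None,.03,force_limit=4); z=arm.read_ee_pos(); print("touch",hit,z,arm.read_wrist_force())
    arm.line_to([*c,z[2]+.0055],None,.03); arm.gripper_to(.055,60); print(arm.read_opening(),arm.read_finger_force(),arm.read_ee_pos(),arm.read_wrist_force())
E
python3 - <<'E'
from h import *
print(arm.read_ee_pos(),yaw(),arm.read_wrist_force())
grasp([.4986,.3119],3.3981)
w=arm.read_wrist_force(); p=arm.read_ee_pos()
arm.line_to([p[0],p[1],.19],None,.15); arm.pause(.1)
print(arm.read_opening(),arm.read_ee_pos(),arm.read_wrist_force()-w,arm.read_ft_torque(),arm.read_clock())
T=wristT();f=arm.grab_frame("wrist");cv2.imwrite("pics/w_lo2.png",f);np.save("T_lo2.npy",T)
E
```

```text
[0.501  0.3118 0.1281] 3.4338888222079684 [0.4648 0.267  0.1501]
err [-0.0006 -0.0006 -0.0011] -4.584050841627274e-05
touch True [ 0.4984  0.3117 -0.0088] [-0.8008 -1.6175  6.5264]
0.06010461397220691 64.452463388443 [ 0.4986  0.3122 -0.0026] [-1.984  -1.0145  7.1631]
0.059635546090816664 [0.4983 0.3119 0.1891] [ 0.9725  1.6143 -9.1873] [-0.057   0.021   0.0326] 11.0083
```

View pics/w_lo2.png

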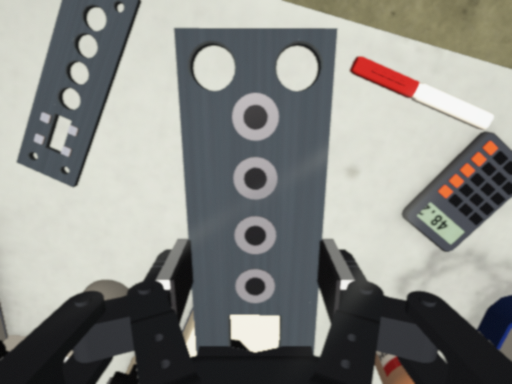

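```bash
cat >> h.py <<'E'
def feel(c,a,z,d,fl=3,reach=.009,v=.02):  # slide from c along shaker direction d until touch; returns TCP xy at touch
    y=np.array([np.cos(a),np.sin(a)]); x=np.array([y[1],-y[0]]); u=d[0]*x+d[1]*y
    f0,t0=arm.read_wrist_force(),arm.read_ft_torque()
    h=arm.line_to([*(np.array(c)+u*reach),z],None,v,force_limit=fl); p=arm.read_ee_pos(); 
    rel=p[:2]-np.array(c); print(d,h,"rel xy mm",np.array([rel@x,rel@y])*1e3,"F",arm.read_wrist_force()-f0,"M",arm.read_ft_torque()-t0)
    arm.line_to([*c,z],None,.04); arm.pause(.1); return np.array([rel@x,rel@y]),h
E
python3 - <<'E'
from h import *
c=[.5174,-.207];a=1.8222
arm.line_to([*c,.19],R(a),.22)
print(goto([*c,.132],a),yaw()-a, arm.read_wrist_force(),arm.read_ft_torque())
T=wristT();f=arm.grab_frame("wrist");cv2.imwrite("pics/w_lo3.png",f);np.save("T_lo3.npy",T)
print(arm.line_to([*c,.1114],None,.05,force_limit=4),arm.read_ee_pos(),arm.read_clock())
print(arm.line_to([*c,.0994],None,.03,force_limit=3),arm.read_ee_pos(),arm.read_wrist_force(),arm.read_ft_torque(),arm.read_clock())
E
```

```text
[-0.0009  0.0001 -0.0012] -8.660410569394372e-05 [ 0.2698 -0.7247 -1.8859] [-0.011  -0.0148 -0.039 ]
False [ 0.5172 -0.2068  0.111 ] 15.1833
False [ 0.5174 -0.2069  0.0993] [ 0.2441 -0.1938 -2.46  ] [ 0.034  -0.0068 -0.0094] 15.7333
```

View pics/w_lo3.png

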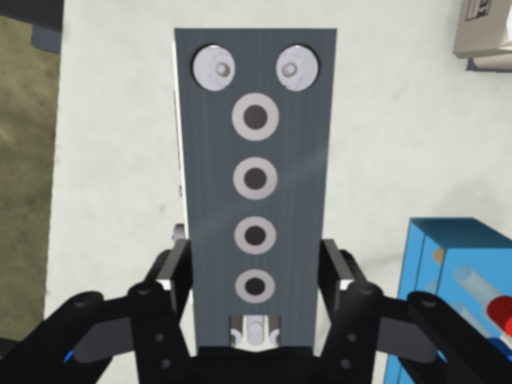

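Run:
```python
from h import *
c=[.5174,-.207];a=1.8222;z=.0994
r=[feel(c,a,z,d) for d in((1,0),(-1,0),(0,1),(0,-1))]
print("centre",(r[0][0]+r[1][0])[0]/2*1e3,(r[2][0]+r[3][0])[1]/2*1e3,arm.read_ee_pos(),arm.read_clock())
```

```text
(1, 0) True rel xy mm [4.5886 0.1147] F [-0.2556  0.4191  0.5309] M [-0.0133 -0.0178  0.0769]
(-1, 0) True rel xy mm [-5.8966  0.2285] F [3.8443 1.2961 2.381 ] M [-0.0186 -0.7327  0.0005]
(0, 1) True rel xy mm [-0.4552  7.1125] F [ 1.9719 -1.6869  0.3889] M [-0.4486 -0.3886 -0.0157]
(0, -1) True rel xy mm [-0.3262 -3.5322] F [-0.3256  0.498   0.4257] M [0.0035 0.1005 0.0853]
centre -0.6539932439254058 1.7901247270894822 [ 0.5173 -0.207   0.0993] 18.7667
```

Run:
```python
from h import *
c0=np.array([.5174,-.207]);a=1.8222
y=np.array([np.cos(a),np.sin(a)]); x=np.array([y[1],-y[0]]); c=c0-.00065*x+.00179*y; print(c)
e=goto([*c,.0994],a); print(e,yaw()-a)
b=e[:2]
print(arm.line_to([*c,.088],None,.02,force_limit=4),arm.read_ee_pos(),arm.read_wrist_force(),arm.read_ft_torque(),arm.read_clock())
```

```text
[ 0.5163 -0.2054]
[-0.     -0.0001  0.0001] -9.911269102724773e-05
False [ 0.5164 -0.2054  0.088 ] [ 0.2638 -0.2869 -2.4157] [ 0.0336 -0.0344  0.0498] 19.8833
```

Run:
```python
from h import *
c=[.5163,-.2054]
print(arm.line_to([*c,.0685],None,.04,force_limit=4),arm.read_ee_pos(),arm.read_wrist_force())
print(arm.line_to([*c,.062],None,.015,force_limit=4),arm.read_ee_pos(),arm.read_wrist_force(),arm.read_ft_torque(),arm.read_clock())
```

```text
False [ 0.5163 -0.2053  0.0684] [ 0.3405  0.996  -1.3902]
True [ 0.5167 -0.2056  0.0653] [-0.1684  0.9908  6.1529] [0.0539 0.2724 0.0624] 20.8583
```

Run:
```python
from h import *
w=arm.read_ee_pos()
arm.gripper_to(.074); print(arm.read_wrist_force(),arm.read_ee_pos())
arm.line_to([*w[:2],.2],None,.2)
T=wristT();f=arm.grab_frame("wrist");cv2.imwrite("pics/w_s2.png",f);np.save("T_s2.npy",T)
arm.line_to([.4655,.1175,.08],R(2.9335),.25)
grasp([.4655,.1175],2.9335)
p=arm.read_ee_pos(); arm.line_to([p[0],p[1],.19],None,.2)
print(arm.read_opening(),arm.read_wrist_force(),arm.read_ft_torque(),arm.read_clock())
```

```text
[-0.0659  0.3936  0.4871] [ 0.5157 -0.2053  0.0641]
err [-0.0007 -0.0003 -0.0008] -9.218663197785304e-05
touch True [ 0.4652  0.1174 -0.0089] [-0.9195  0.0816  8.3366]
0.06019674981230157 62.688302993774414 [ 0.4655  0.1176 -0.0028] [-4.0416  0.0286 11.4506]
0.05974760250797008 [-0.1677  0.4673 -1.1674] [-0.0211 -0.0206 -0.0002] 27.6917
```

View pics/w_s2.png

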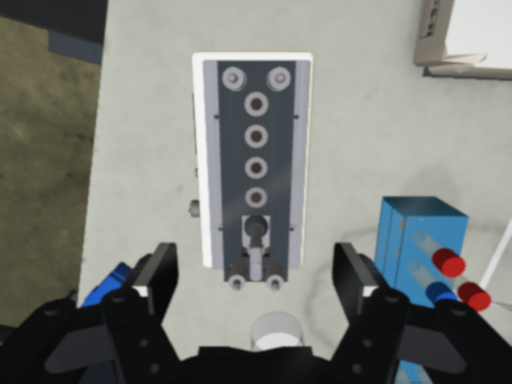

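Run:
```python
from h import *
c=[.5163,-.2054];a=1.8222
arm.line_to([*c,.19],R(a),.22)
print(goto([*c,.132],a),yaw()-a,arm.read_wrist_force(),arm.read_ft_torque())
T=wristT();f=arm.grab_frame("wrist");cv2.imwrite("pics/w_up3.png",f)
print(arm.line_to([*c,.1125],None,.03,force_limit=3),arm.read_ee_pos(),arm.read_wrist_force())
print(goto([*c,.1122],a),yaw()-a)
print(arm.line_to([*c,.1015],None,.015,force_limit=3),arm.read_ee_pos(),arm.read_wrist_force(),arm.read_ft_torque(),arm.read_clock())
```

```text
[-0.0009 -0.0001 -0.0012] -0.00015888308028166875 [-0.602   0.3731 -1.7336] [-0.0446  0.0056 -0.0332]
False [ 0.5164 -0.2054  0.1126] [ 0.4369  0.0523 -0.8291]
[ 0.     -0.      0.0001] -8.146708460055052e-05
False [ 0.5162 -0.2055  0.1015] [ 1.431  -0.6401 -1.2814] [-0.167   0.0161  0.0284] 32.425
```

Run:
```python
from h import *
c=[.5163,-.2054]
print(arm.line_to([*c,.0975],None,.015,force_limit=4),arm.read_ee_pos(),arm.read_wrist_force())
print(arm.line_to([*c,.092],None,.015,force_limit=4),arm.read_ee_pos(),arm.read_wrist_force(),arm.read_ft_torque(),arm.read_clock())
```

```text
False [ 0.5163 -0.2055  0.0974] [ 0.4898 -1.3909 -2.2329]
True [ 0.5166 -0.2055  0.0953] [ 0.3339 -0.2672  4.9852] [-0.0072  0.137  -0.0036] 33.125
```

Run:
```python
from h import *
c=np.array([.5163,-.2054]);a=1.8222
w=arm.read_ee_pos()
arm.gripper_to(.074); print(arm.read_wrist_force())
arm.line_to([*w[:2],.19],None,.2)
T=wristT();f=arm.grab_frame("wrist");cv2.imwrite("pics/w_s3.png",f)
y=np.array([np.cos(a),np.sin(a)]); k=c-.052*y
arm.gripper_to(.044)
arm.line_to([*k,.16],R(a+np.pi/2),.15)
print(goto([*k,.132],a+np.pi/2),yaw()-a-np.pi/2,arm.read_clock())
print(arm.line_to([*k,.1145],None,.04,force_limit=3),arm.read_ee_pos(),arm.read_wrist_force(),arm.read_opening(),arm.read_clock())
T=wristT();f=arm.grab_frame("wrist");cv2.imwrite("pics/w_b.png",f)
cv2.imwrite("pics/m2.png",np.hstack([cv2.resize(cv2.imread("pics/w_s3.png"),(400,300)),cv2.resize(f,(400,300))]))
```

```text
[-0.3813 -0.1593 -0.4035]
[-0.0005 -0.     -0.0007] -2.1332403165708058e-05 37.05
False [ 0.5292 -0.2557  0.1143] [ 0.1704  0.1823 -0.7358] 0.0438839607301669 37.6167
```

View pics/m2.png

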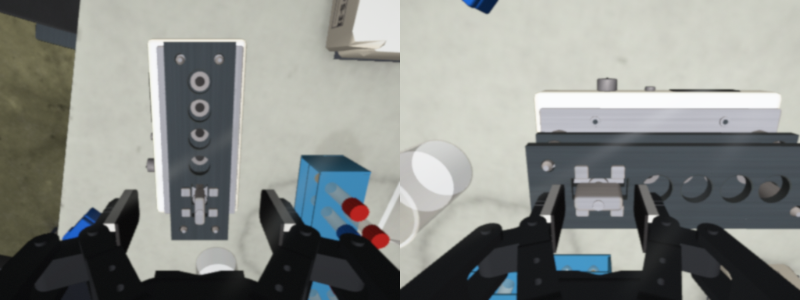

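Run:
```python
from h import *
c=np.array([.5163,-.2054]);a=1.8222
y=np.array([np.cos(a),np.sin(a)]); k=c-.052*y
r=[feel(k,a,.1145,d,fl=2.5) for d in((0,1),(0,-1))]
m=(r[0][0]+r[1][0])[1]/2; print("mid mm",m*1e3,arm.read_clock())
```

```text
(0, 1) True rel xy mm [-0.1617  6.7562] F [ 1.1751 -1.5598  0.9236] M [-0.4084 -0.3233  0.0425]
(0, -1) True rel xy mm [-0.0942 -7.5657] F [ 0.2083  1.096  -0.2394] M [ 0.0787 -0.051   0.0235]
mid mm -0.40474904583658305 39.3833
```

Run:
```python
from h import *
c=np.array([.5163,-.2054]);a=1.8222
y=np.array([np.cos(a),np.sin(a)]); k=c-.0524*y
print(goto([*k,.1145],a+np.pi/2))
arm.gripper_to(.024,40); print(arm.read_opening(),arm.read_finger_force(),arm.read_ee_pos(),arm.read_wrist_force(),arm.read_ft_torque())
z=arm.read_ee_pos()[2]
print(arm.line_to([*k,z+.0115],None,.03,force_limit=15)); arm.pause(.1)
print(arm.read_ee_pos(),arm.read_wrist_force(),arm.read_ft_torque(),arm.read_opening(),arm.read_clock())
T=wristT();f=arm.grab_frame("wrist");cv2.imwrite("pics/w_b2.png",f[150:384,100:400])
```

```text
[-0.     -0.0001 -0.    ]
0.02887223739778887 39.52633738517761 [ 0.5294 -0.2562  0.1147] [-0.1043 -0.8295  2.1582] [ 0.0021  0.1889 -0.0453]
False
[ 0.5291 -0.2562  0.1259] [ 1.8878 -1.1074 -7.5917] [-0.1979 -0.4915 -0.0136] 0.028583091111709546 40.6917
```

View pics/w_b2.png

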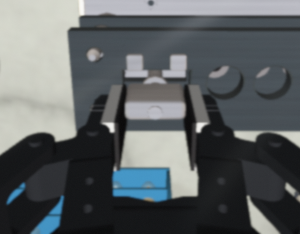

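Run:
```python
from h import *
a=1.8222; p=arm.read_ee_pos(); y=np.array([np.cos(a),np.sin(a)]); k=np.array([.5163,-.2054])-.0524*y
for i in range(1,7):
    t=arm.read_clock(); arm.line_to([*k,.1262],R(a+np.pi/2-i*np.pi/12),.05)
    F=arm.read_wrist_force(); print(round(arm.read_clock()-t,2),yaw()-a,arm.read_ee_pos(),F,arm.read_ft_torque())
    if np.hypot(*F[:2])>15 or abs(F[2])<4: print("STOP");break
print(arm.read_opening(),arm.read_clock())
```

```text
0.41 1.312669063115039 [ 0.5292 -0.2561  0.1261] [ 1.0516 -0.6284 -7.971 ] [-0.2194 -0.3549  0.0646]
0.41 1.0526865035943858 [ 0.5292 -0.2561  0.1261] [ 2.4491 -0.8956 -8.8339] [-0.2056 -0.2493  0.0068]
0.41 0.7914539823563285 [ 0.5292 -0.256   0.1261] [ 1.7245  0.0696 -7.3331] [-0.1178 -0.1922  0.0288]
0.41 0.5299736225796488 [ 0.5293 -0.256   0.1261] [ 1.3299 -0.3568 -8.0188] [-0.0441 -0.2539  0.0047]
0.41 0.26829124124939163 [ 0.5294 -0.256   0.1262] [ 1.3705  0.364  -7.5494] [-0.0466 -0.2053 -0.029 ]
0.41 0.0064904519625432755 [ 0.5294 -0.256   0.1262] [ 0.8866 -0.1038 -7.9999] [ 0.0061 -0.2847 -0.0313]
0.028544311133559555 43.1917
```

Run:
```python
from h import *
a=1.8222; y=np.array([np.cos(a),np.sin(a)]); k=np.array([.5163,-.2054])-.0524*y
print(arm.line_to([*k,.1195],R(a),.02,force_limit=5),arm.read_ee_pos(),arm.read_wrist_force(),arm.read_ft_torque())
arm.gripper_to(.044); arm.pause(.2); print(arm.read_opening(),arm.read_wrist_force())
arm.line_to([*k,.15],None,.1)
arm.line_to([*(k+.03*y),.21],None,.2); arm.pause(.2)
T=wristT();f=arm.grab_frame("wrist");cv2.imwrite("pics/w_fin.png",np.hstack([cv2.resize(f[130:280,180:330],(400,400)),cv2.resize(arm.grab_frame("scene")[160:230,255:335],(400,400))]))
print(arm.read_clock())
```

```text
False [ 0.5294 -0.2561  0.1195] [ 0.2026 -0.7489 -6.987 ] [ 0.1527 -0.2582  0.0022]
0.044010228685606945 [-0.0986 -0.2753 -0.1327]
45.4167
```

View pics/w_fin.png

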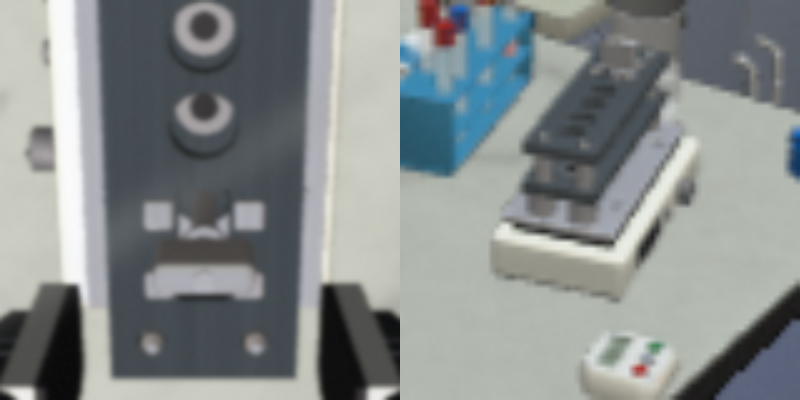

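Run:
```python
from h import *
T=wristT(); a=1.8222; y=np.array([np.cos(a),np.sin(a)]); k=np.array([.5163,-.2054])-.0524*y
B=np.array([[-15,5],[15,5],[-15,-5],[15,-5]])/1e3
for z in(.126,.130,.1345,.139): print(z,proj(place(k,a,B,z),T).round(1).tolist())
L=np.array([[-14,11.8],[14,11.8]])/1e3
print("lugs",proj(place(k,a,L,.1105),T).round(1).tolist())
```

```text
0.126 [[236.1, 225.6], [274.8, 225.6], [236.4, 237.3], [274.5, 237.3]]
0.13 [[235.8, 227.7], [275.1, 227.7], [236.1, 239.6], [274.8, 239.6]]
0.1345 [[235.5, 230.2], [275.4, 230.2], [235.7, 242.3], [275.2, 242.3]]
0.139 [[235.1, 232.8], [275.8, 232.8], [235.4, 245.0], [275.6, 245.0]]
lugs [[238.3, 210.2], [272.6, 210.1]]
```

Run:
```python
from h import *
a=1.8222; y=np.array([np.cos(a),np.sin(a)]); k=np.array([.5163,-.2054])-.0524*y
arm.gripper_to(0,20); arm.line_to([*k,.16],None,.2); arm.line_to([*k,.14],None,.05,force_limit=3)
print(arm.line_to([*k,.122],None,.012,force_limit=2),arm.read_ee_pos(),arm.read_wrist_force(),arm.read_opening(),arm.read_clock())
arm.line_to([*k,.16],None,.15); arm.line_to([*(k+.03*y),.21],None,.2)
f=arm.grab_frame("wrist"); cv2.imwrite("pics/w_fin2.png",f)
```

```text
True [ 0.5293 -0.2562  0.13  ] [-0.2601  0.0721  5.9596] -0.00035368906814601397 47.7917
```

Bar top measures 130.0 mm, so the lift is 4 mm and the bar is home in the notches. Both plates are seated and the gripper is clear.

Run:
```python
from h import *
print(arm.close_job())
```

```text
the job is handed in; nothing more can be done
None
```

The job is handed in: the lower plate sits on the lower seats, the upper plate on the upper seats, and the lock bar is turned a quarter turn and home in the notches (bar top felt at 130 mm, so 4 mm lift), about 48 s on the robot clock.

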